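# Ship the crank on the line reel and bring its line clip to the guide

## Robot

A 6-joint arm with a two-finger parallel gripper is mounted at the origin on the work surface. World frame = base frame: x ahead of the robot, y to its left, z up, the work surface at z = 0. Lengths are in mm, angles in rad, forces in N, time in s.
With the tool pointing down it reaches from about 350 to 875 mm from the base axis. Payload 4.2 kg.
Tool frame: the origin (TCP) lies between the finger pads; the fingertips stand 25 mm ahead of it and the grasp point (between the pads) lies 6 mm ahead of it; z points along the fingers, y is the line along which they close (so a half turn about z gives the same grasp; the last joint's range is limited). The gripper opens to 85 mm and grips with 20 to 120 N. Pads are 22 mm wide; open, the fingers measure 114 mm over their backs; the gripper's body (76 mm by 85 mm) begins 54 mm behind the grasp point. The pads swing forward as they close: fully open they stand 13 mm farther back than shut.
Start: joints at [-1.057, 0.385, 0.008, 0, -1.194, -0.259], TCP at [157.549, -604.795, 256.312] pointing down, gripper open.
Joint ranges: [-3.14, 3.14], [-1.21, 2.06], [-1.07, 1.41], [-3.16, 2.05], [-2.99, -0.16], [-3.1, 3.1]. Speed limits (rad/s): [2.79, 2.79, 3.14, 3.14, 3.14, 3.14].

## Interface

Orientations are given as a unit quaternion [x, y, z, w].
In Python, from bench import arm gives the robot as it stands.
- The arm moves only by the shell command python3 -m pendant 'ROWS'. ROWS is JSON, a list of rows, each a list of 7 numbers: the shift along the tool's x, y, z in m, then the turn, a rotation vector about the tool's x, y, z in degrees, then the finger opening in m, from 0 to 0.0854. In form: [[x, y, z, wx, wy, wz, fingers], ...]. A call has 1 to 12 rows; each row shifts and turns the commanded pose from where the row before left it, along the tool's axes as they then stand; what a row does not reach is not made up. A row lasts 1/10 s, in which the tool goes at most 50 mm and 8.59 degrees, less where a joint would pass 70% of its speed; a pose out of reach is approached as far as the arm can. A call is refused whole if a number of a shift passes 0.05 or a number of a turn 8.59, either way. A call with a gripper value outside its range is refused whole. The fingers move at their own pace and stop on an object; the grip force is fixed at half the most. Time passes only in rows, so rows that do not move let the fingers close. It gives the time, the measured TCP pose, the force, the opening and the grip force at its end, in the units of the state.
- arm.read_state(): the state, without advancing time (a new reading comes with each control period).
- arm.get_image(name): name is "side" or "top" or "wrist"; returns a dict with "image" (480x640x3 uint8, red, green, blue), "fx", "fy", "cx", "cy" (pixels), "xyz" and "rotation" of the camera in the world. Camera axes: x right, y down, z forward; pixel columns grow to the right and rows downward; lengths in mm; the calibration is good to about 2 mm. A picture is of the moment at which its call begins. There is no depth.
- arm.job_done(): hands the job in; it is judged then, once.
The state is a dict: "clock": time; "joints": joint angles; "joint_vel": joint speeds; "joint_efforts": joint torques, N m; "position": TCP position; "ee_rot": TCP orientation; "contact_force": force on the tool from outside, world axes, zero at the start; "wrist_torque": the same for the moment, N m; "gripper_width": finger opening in mm; "grasp_force": force on a finger pad.
Only numpy, scipy, OpenCV 4.12 (cv2) and the standard library are available. Lean on these libraries where they do the work, as an engineer would, in place of code of your own. Each camera call takes 0.05 s, during which the arm holds its last target. There are 200 camera calls.

## Task

Get the empty orange reel ready for new line: set the loose crank on the reel's square drive, turning it lightly until it drops over the square, and press it down until the spring ball clicks and the crank sits fully home, firmly but without forcing it. Then wind the spool with the crank, whichever way you like, until the line clip on its top flange stands right at the line guide, and let go. Leave the other things on the lid where they are, and do not push the reel itself with the gripper.

Things in the scene. Friction and masses are not known exactly. Their poses are not given: they have to be found in the camera images.
- crank: loose stainless crank, 0.37 kg. Hub: 34 mm square tube, 44 mm tall, standing mouth down; plain 20 mm square hole from below, 36 mm deep, with a ball window in each side: it fits in any of 4 quarter turns. Origin: centre of the mouth, z up. +x runs along the arm (22 wide, z 36 to 44) to the knob at x = 85 mm; tail weight (29 across) at x = -32, z 28 to 46. Hub sides +y, -y are clear for fingers.
- knob (a point): centre of the crank's upright black knob, a plain barrel 25 mm in diameter and 42 mm tall (21 mm below to 21 mm above this point), that spins freely on the arm; 85 mm from the hub axis, 68 mm above the hub's mouth
- reel: line reel bolted flat to the lid, spool axis upright. Origin: on the spool axis at lid level, centre of its 150 x 130 mm base plate; z up; +x points from the axis to the line guide. The orange spool, 125 mm across, has its upper flange's top 67 mm above the lid.
- seat (a point): the shoulder on which the crank's mouth rests when home: top centre of a 40 mm round steel collar under the square drive, on the spool axis, 75 mm above the lid; its x axis points to the line clip
- clip (a point): line clip, a small upstanding steel tab 10 mm wide on the spool's upper flange near the rim, 56 mm from the spool axis, 70 mm above the lid; turns with the spool
- guide (a point): the line guide, an upright stainless eye 31 mm across on a bracket fixed to the base plate beside the spool, 86 mm from the spool axis (along the reel's +x), centre 47 mm and top 62 mm above the lid
- spool (a joint): angle of the spool about its upright axis, rad, anticlockwise from above positive; 0 (or any whole turn) when the clip stands at the guide. Turns either way without stops against a light friction of 0.12 N m and stays where it is left; the crank, once on the drive, turns it with a few degrees of play.
- pliers: bystander: stainless pliers lying flat, 160 mm long, origin at the pivot
- float_a: bystander: turned wooden float with a thin stem, 34 mm thick, 135 mm long, lying down; origin under its middle
- float_b: bystander: smaller turned wooden float, 30 mm thick, 120 mm long, lying down; origin under its middle
- dish: bystander: round white ceramic dish of lead sinkers, 104 mm across, 26 mm tall; origin under its middle
- greasetin: bystander: round aluminium tin, 66 mm across, 42 mm tall; origin under its middle
- luretray: bystander: clear divided tray, 110 x 170 x 28 mm; origin under its middle
- tip (a point): top centre of the 19 mm square drive, on the spool axis, 30 mm above the shoulder; its top 3 mm taper to 17 mm. The drive is held in the spool by a drag (2 N m), so its square stands at ANY angle to the clip and no pose tells it: see it, or feel for it by turning the crank under a light push until it drops over the square (it drops when within about 5 degrees and 1 mm).
- ball (a point): height, on the drive's axis, of the 10 mm spring ball that stands 2.3 mm proud of one face of the drive, 15 mm above the shoulder. The crank's mouth meets it about 17 mm before home; pushing past takes 8 to 20 N; it snaps into a window, and the push drops, some 4 mm before home. Over 50 N of contact between crank and reel is forcing it.
There are look-alikes about, which are no part of the job. What is shaped like the crank but blue or turquoise is not meant. What is shaped like the reel but blue is not meant.

How it is judged (in metres and radians):
On the way:
1. the crank is pressed onto the drive, clicked home (z of crank in the frame of seat between -0.003 and 0.002 m and horizontal distance between crank and seat below 0.003 m and angle between crank's own z axis and vertical below 0.08 rad), for 0.2 s.
At the end, for the whole second after the job is handed in: Crank home on the drive: hub underside within 2 mm of the shoulder (ball in a window), within 3 mm of the spool axis, upright within 0.08 rad. The line clip, on the guide's side, stands within 8 mm sideways of the line from spool axis to guide. At rest and released (all of step 1 and x of clip in the frame of reel above 0.05 m and y of clip in the frame of reel between -0.008 and 0.008 m and linear speed of crank below 0.02 m/s); the robot touches nothing.
It fails at once if the crank is forced: more than 50 N between crank and reel (contact force between crank and reel above 50 N).
It fails at once if the spool or reel is pushed with the gripper itself (more than 3 N) (contact force between the fingers and reel above 3 N).
It fails at once if a bystander is moved by more than 20 mm (distance of any of pliers, float_a, float_b, dish, greasetin, luretray from where it was at the start of the episode above 0.02 m).
It also fails if it takes over 72 s, if anything falls off the work surface, if the arm or the gripper's body presses on something with over 40 N, if the wrist force passes 120 N, or if a joint passes its speed limit or range.

## Working session

There is one attempt and no reset: what is moved stays moved. The work goes in short steps, Python scripts to look and compute and a shell command to move; the robot and the scene stay as the last step left them, time stands still between calls to the robot, and variables do not carry over. Pictures are saved under pics/ and viewed, at most 10 in all, crops included, and the job is handed in when it is done.

```bash
mkdir -p pics; ls; cat > h.py <<'E'
from bench import arm
import cv2,numpy as np
def snap(n,f):
    d=arm.get_image(n); cv2.imwrite(f,d["image"][:,:,::-1]); np.save(f[:-4]+'.npy',d,allow_pickle=True); return d
def load(f): return np.load(f,allow_pickle=True).item()
def ray(d,u,v,z):
    R=np.array(d["rotation"]);o=np.array(d["xyz"])
    r=R@np.array([(u-d["cx"])/d["fx"],(v-d["cy"])/d["fy"],1]); return o+r*(z-o[2])/r[2]
def proj(d,p):
    c=np.array(d["rotation"]).T@(np.array(p)-np.array(d["xyz"])); return d["fx"]*c[0]/c[2]+d["cx"],d["fy"]*c[1]/c[2]+d["cy"]
E
python3 - <<'E'
from h import *
for n in("top","side"):
    d=snap(n,f"pics/{n}0.png"); print(n,d["xyz"],d["rotation"],d["fx"],d["cx"],d["cy"])
print(arm.read_state())
E
```

```text
pics
top [ 418.70138017 -139.04588114 1158.72406235] [ 0.70675608 -0.70454495  0.04012052 -0.05002587] 524.1919127665712 313.89396202574477 252.5131190631399
side [ 93.82673063 614.63678935 611.19759547] [-0.24849284  0.83141262 -0.47998351  0.12891933] 493.5496458506648 323.10799494437316 240.530753889357
{'clock': 0.1, 'joints': array([-1.05737832e+00,  3.85496202e-01,  6.77030031e-03, -4.32824958e-04,
       -1.19398803e+00, -2.58625662e-01]), 'joint_vel': array([ 0.00058802, -0.00103036,  0.00338521,  0.00197602,  0.00073307,
        0.00028911]), 'joint_efforts': array([-3.83505412e-04, -3.93320525e+01,  1.88929653e+01,  4.19797316e+00,
       -2.57698885e-03,  1.46491427e-06]), 'position': array([ 157.44677394, -604.36329332,  255.32430971]), 'ee_rot': array([-1.26972612e-01,  9.91905740e-01,  9.63985353e-04, -1.74644229e-04]), 'contact_force': array([ 0.30295417,  0.02305746, -0.45515673]), 'wrist_torque': array([ 0.00612569,  0.01335088, -0.03391755]), 'grasp_force': 0.0, 'gripper_width': 85.53251249892094}
```

View pics/top0.png

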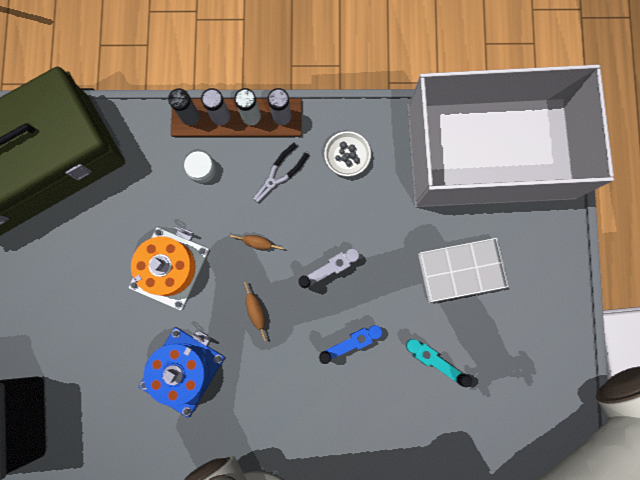

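View pics/side0.png

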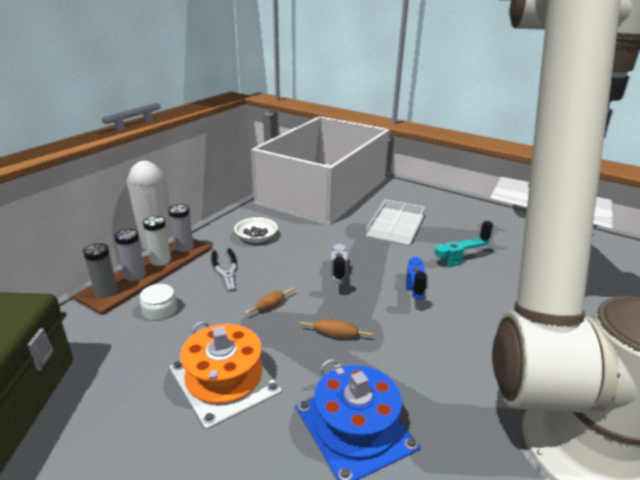

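The top view shows three cranks: grey steel at (330,268), blue at (351,344) and turquoise at (440,362). The stainless grey one is the one meant. There are two reels, orange at (162,266) and blue at (177,373), and I want the orange one. Next I'll confirm both in one enlarged crop.

```bash
sed -i 's/^import cv2.*/import cv2,numpy as np\nfrom scipy.spatial.transform import Rotation as Ro/; s/R=np.array(d\["rotation"\])/R=Ro.from_quat(d["rotation"]).as_matrix()/; s/np.array(d\["rotation"\]).T@/Ro.from_quat(d["rotation"]).as_matrix().T@/' h.py
python3 - <<'E'
from h import *
a=load("pics/top0.npy"); im=cv2.cvtColor(a["image"],cv2.COLOR_RGB2BGR)
A=cv2.resize(im[215:315,120:220],(400,400),interpolation=cv2.INTER_CUBIC)
B=cv2.resize(im[220:320,285:385],(400,400),interpolation=cv2.INTER_CUBIC)
cv2.imwrite("pics/crop1.png",np.hstack([A,B]))
for n,u,v,z in[("spool",162,266,67),("knob",305,282,89),("hub",339,264,44)]: print(n,ray(a,u,v,z))
E
```

```text
spool [529.43084307 195.67843983  67.        ]
knob [ 495.11382234 -105.82122259   89.        ]
hub [ 537.04690428 -176.85941577   44.        ]
```

View pics/crop1.png

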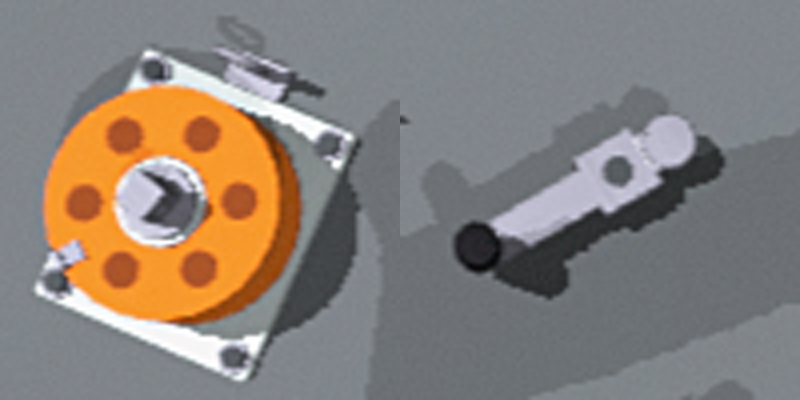

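The crop confirms the orange reel: drive at top px (156,265), clip at (137,278), guide at (182,234). It also confirms the stainless crank: hub at (339.5,262.8), knob at (304.5,281.8). I'll measure both more finely and move above the crank.

```bash
cat >> h.py <<'E'
def plan(xyz,yaw,w=None):
    """steps from present pose to TCP xyz (mm), tool down, with tool y axis at world angle yaw (mod pi)"""
    s=arm.read_state(); R=Ro.from_quat(s["ee_rot"]); M=R.as_matrix(); best=None
    for k in(0,np.pi,-np.pi):
        t=yaw+k; y=np.array([np.cos(t),np.sin(t),0]); z=np.array([0,0,-1.]); x=np.cross(y,z)
        dr=np.degrees((R.inv()*Ro.from_matrix(np.c_[x,y,z])).as_rotvec())
        if best is None or np.linalg.norm(dr)<np.linalg.norm(best): best=dr
    print("pos",s["position"].round(1),"j6",s["joints"][5].round(2),"shift tool mm",(M.T@(np.array(xyz)-s["position"])).round(1),"turn deg",best.round(2),"F",s["contact_force"].round(1),"w",round(s["gripper_width"],1))
E
python3 - <<'E'
from h import *
a=load("pics/top0.npy"); im=a["image"]; hsv=cv2.cvtColor(im,cv2.COLOR_RGB2HSV)
m=((hsv[...,0]>8)&(hsv[...,0]<22)&(hsv[...,1]>180)&(hsv[...,2]>225)).astype(np.uint8)
m[:,:110]=0;m[:, 215:]=0
c=max(cv2.findContours(m,0,2)[0],key=cv2.contourArea); print(cv2.fitEllipse(cv2.convexHull(c)))
for n,p,z in[("spool",cv2.fitEllipse(cv2.convexHull(c))[0],67),("clip",(137,278.3),70),("guide",(181.5,232.5),55),("hub",(339.5,262.8),44),("knob",(304.5,281.8),89)]:
    print(n,ray(a,*p,z).round(1))
h=ray(a,339.5,262.8,44);k=ray(a,304.5,281.8,89);d=k-h;yaw=np.arctan2(d[1],d[0]);print("crank yaw",np.degrees(yaw),np.hypot(*d[:2]))
plan([h[0],h[1],200],yaw+np.pi/2)
E
```

```text
((160.1208038330078, 265.2760925292969), (56.70826721191406, 58.900062561035156), 48.88709259033203)
spool [530.9 199.7  67. ]
clip [503.2 246.2  70. ]
guide [602.8 160.4  55. ]
hub [ 539.6 -177.9   44. ]
knob [ 495.5 -104.8   89. ]
crank yaw 121.0941669412975 85.40762123673574
pos [ 157.4 -604.4  255.3] j6 -0.26 shift tool mm [-477.3  316.3   55.9] turn deg [ 0.09 -0.08 73.5 ] F [ 0.3  0.  -0.5] w 85.5
```

```bash
python3 -m pendant '[[-0.04,0.0264,0.002,0,0,0,0.0854],[-0.04,0.0264,0.002,0,0,0,0.0854],[-0.04,0.0264,0.002,0,0,0,0.0854],[-0.04,0.0264,0.002,0,0,0,0.0854],[-0.04,0.0264,0.002,0,0,0,0.0854],[-0.04,0.0264,0.002,0,0,0,0.0854],[-0.04,0.0264,0.002,0,0,0,0.0854],[-0.04,0.0264,0.002,0,0,0,0.0854],[-0.04,0.0264,0.002,0,0,0,0.0854],[-0.04,0.0264,0.002,0,0,0,0.0854],[-0.04,0.0264,0.002,0,0,0,0.0854],[-0.04,0.0264,0.002,0,0,0,0.0854]]'
python3 -m pendant '[[0,0,0,0,0,8.2,0.0854],[0,0,0,0,0,8.2,0.0854],[0,0,0,0,0,8.2,0.0854],[0,0,0,0,0,8.2,0.0854],[0,0,0,0,0,8.2,0.0854],[0,0,0,0,0,8.2,0.0854],[0,0,0,0,0,8.2,0.0854],[0,0,0,0,0,8.2,0.0854],[0,0,0,0,0,8.2,0.0854],[0,0,0,0,0,0,0.0854]]'
python3 - <<'E'
from h import *
plan([539.6,-177.9,200],np.radians(211.1))
d=snap("wrist","pics/w1.png"); print(d["xyz"],d["rotation"]); print(proj(d,[539.6,-177.9,44]),proj(d,[495.5,-104.8,89]))
E
```

```text
clock: 1.3
position: [543.0, -175.4, 232.0]
ee_rot: [-0.127, 0.992, 0.0, -0.0]
contact_force: [-0.1, -1.2, -0.1]
gripper_width: 85.3
grasp_force: 0.0
clock: 2.3
position: [541.9, -177.2, 231.8]
ee_rot: [0.494, 0.87, -0.0, -0.0]
contact_force: [-0.3, 0.3, 0.9]
gripper_width: 85.6
grasp_force: 0.0
pos [ 541.9 -177.2  231.8] j6 -2.57 shift tool mm [ 0.6 -2.4 31.9] turn deg [-0.04 -0.04 -0.29] F [-0.3  0.3  0.9] w 85.6
[ 498.766203   -106.03123817  350.23404715] [0.95134532 0.26205133 0.04217242 0.15650133]
(np.float64(314.9936042316576), np.float64(220.64677709190187)) (np.float64(313.70503630687557), np.float64(107.86420887704585))
```

View pics/w1.png

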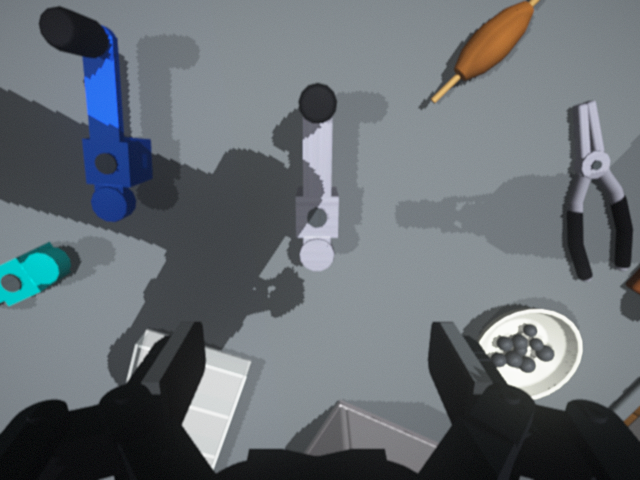

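The wrist view shows the steel crank, with the hub top at about (317,217) and the knob top at (318,103). The last joint is close to its limit, so I'll flip the tool half a turn and measure again from the other side.

```bash
python3 -m pendant '[[0,0,0,0,0,-8.55,0.0854],[0,0,0,0,0,-8.55,0.0854],[0,0,0,0,0,-8.55,0.0854],[0,0,0,0,0,-8.55,0.0854],[0,0,0,0,0,-8.55,0.0854],[0,0,0,0,0,-8.55,0.0854],[0,0,0,0,0,-8.55,0.0854],[0,0,0,0,0,-8.55,0.0854],[0,0,0,0,0,-8.55,0.0854],[0,0,0,0,0,-8.55,0.0854],[0,0,0,0,0,-8.55,0.0854],[0,0,0,0,0,-8.55,0.0854]]' >/dev/null
python3 -m pendant '[[0,0,0,0,0,-8.55,0.0854],[0,0,0,0,0,-8.55,0.0854],[0,0,0,0,0,-8.55,0.0854],[0,0,0,0,0,-8.55,0.0854],[0,0,0,0,0,-8.55,0.0854],[0,0,0,0,0,-8.55,0.0854],[0,0,0,0,0,-8.55,0.0854],[0,0,0,0,0,-8.55,0.0854],[0,0,0,0,0,-8.55,0.0854],[0,0,0,0,0,0,0.0854]]'
python3 - <<'E'
from h import *
a=load("pics/w1.npy"); h=ray(a,317,217,44);k=ray(a,318,103,89);d=k-h
print("w1",h.round(1),k.round(1),np.degrees(np.arctan2(d[1],d[0])),np.hypot(*d[:2]))
d=snap("wrist","pics/w2.png"); print(arm.read_state()["joints"][5],proj(d,[539.6,-177.9,44]),proj(d,[495.5,-104.8,89]))
u,v=map(int,proj(d,[539.6,-177.9,44])); u0,v0=max(u-100,0),max(v-75,0);print(u0,v0)
cv2.imwrite("pics/w2c.png",cv2.resize(d["image"][v0:v0+225,u0:u0+200,::-1],None,fx=2.5,fy=2.5,interpolation=cv2.INTER_CUBIC))
E
```

```text
clock: 4.55
position: [542.1, -177.2, 232.1]
ee_rot: [0.868, -0.496, -0.0, 0.0]
contact_force: [0.0, -0.6, -0.7]
gripper_width: 85.4
grasp_force: 0.0
w1 [ 539.4 -174.5   44. ] [ 496.3 -101.    89. ] 120.37783102704667 85.21583591655617
0.5606630822766714 (np.float64(318.1840046646193), np.float64(219.94228239448276)) (np.float64(319.6097804776164), np.float64(342.7690504491948))
218 144
```

View pics/w2c.png

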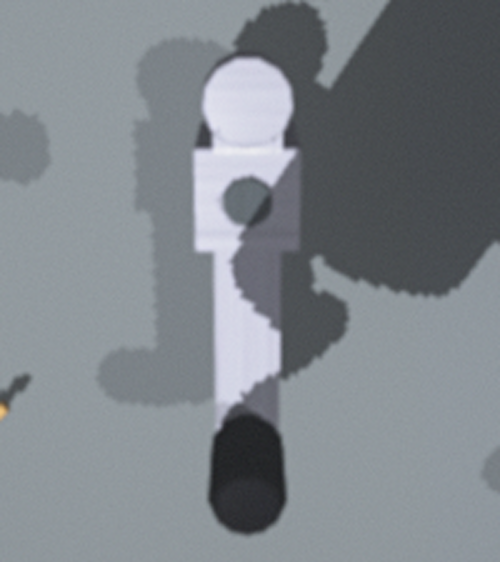

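The crop shows the crank alone. The hub top centre is at about (316.8,224.4) and the knob top at (317.2,346) in wrist pixels.

```bash
python3 - <<'E'
from h import *
a=load("pics/w2.npy"); h=ray(a,316.8,224.4,44);k=ray(a,317.2,346,89);d=k-h
print("w2",h.round(1),k.round(1),np.degrees(np.arctan2(d[1],d[0])),np.hypot(*d[:2]))
b=load("pics/w1.npy"); H=(h+ray(b,317,217,44))/2;K=(k+ray(b,318,103,89))/2;d=K-H;yaw=np.arctan2(d[1],d[0]);print(H,np.degrees(yaw))
plan([H[0],H[1],36],yaw+np.pi/2)
E
```

```text
w2 [ 538.7 -174.1   44. ] [ 495.6 -101.4   89. ] 120.61095417038825 84.5067941110257
[ 539.05391481 -174.29403987   44.        ] 120.49390564455445
pos [ 542.1 -177.2  232.1] j6 0.56 shift tool mm [ -4.    1.1 196.1] turn deg [ 0.02  0.02 -0.21] F [ 0.   0.1 -0.3] w 85.1
```

```bash
python3 -m pendant '[[-0.004,0.0011,0.03,0,0,0,0.0854],[0,0,0.04,0,0,0,0.0854],[0,0,0.04,0,0,0,0.0854],[0,0,0.035,0,0,0,0.0854],[0,0,0.03,0,0,0,0.0854],[0,0,0.021,0,0,0,0.0854],[0,0,0,0,0,0,0.03],[0,0,0,0,0,0,0.02],[0,0,0,0,0,0,0.02],[0,0,0,0,0,0,0.02],[0,0,0,0,0,0,0.02]]'
```

```text
clock: 5.7
position: [540.5, -174.5, 38.1]
ee_rot: [0.868, -0.497, 0.002, -0.001]
contact_force: [0.5, 0.4, 5.3]
gripper_width: 33.4
grasp_force: 61.1
```

```bash
python3 -m pendant '[[0,0,-0.02,0,0,0,0.02],[0,0,-0.04,0,0,0,0.02],[0,0,-0.045,0,0,0,0.02],[0,0,-0.047,0,0,0,0.02],[0,0,0,0,0,0,0.02]]'
python3 -m pendant '[[-0.02,-0.009,0,0,0,0,0.02],[-0.036,-0.016,0,0,0,0,0.02],[-0.036,-0.016,0,0,0,0,0.02],[-0.036,-0.016,0,0,0,0,0.02],[-0.036,-0.016,0,0,0,0,0.02],[-0.036,-0.016,0,0,0,0,0.02],[-0.036,-0.016,0,0,0,0,0.02],[-0.036,-0.016,0,0,0,0,0.02],[-0.036,-0.016,0,0,0,0,0.02],[-0.036,-0.016,0,0,0,0,0.02],[-0.036,-0.015,0,0,0,0,0.02],[-0.036,-0.0135,0,0,0,0,0.02]]' >/dev/null
python3 -m pendant '[[0,0,0,0,0,0,0.02],[0,0,0,0,0,0,0.02]]'
python3 - <<'E'
from h import *
d=snap("wrist","pics/w3.png"); print(d["xyz"],proj(d,[531,200,105]))
E
```

```text
clock: 6.2
position: [542.8, -175.0, 195.6]
ee_rot: [0.868, -0.497, 0.007, -0.003]
contact_force: [1.3, -0.4, -3.5]
gripper_width: 33.7
grasp_force: 60.9
clock: 7.6
position: [484.2, 276.5, 186.7]
ee_rot: [0.868, -0.497, -0.001, 0.002]
contact_force: [-0.2, -0.7, -5.2]
gripper_width: 33.2
grasp_force: 60.8
[525.52062966 205.59411497 304.98854796] (np.float64(310.44744752680543), np.float64(94.863635230596))
```

View pics/w3.png

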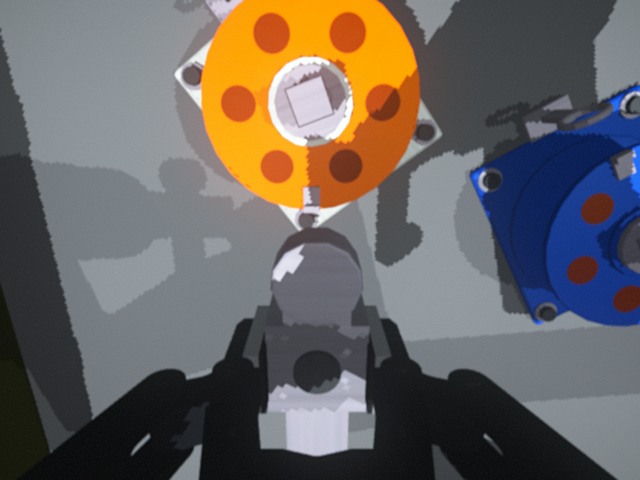

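The view shows the drive square at about (310,100), the clip at (311,195), and the crank held straight with its hub at (317,371). I'll measure the square's angle in an enlarged crop.

```bash
python3 - <<'E'
from h import *
d=load("pics/w3.npy"); cv2.imwrite("pics/w3c.png",cv2.resize(d["image"][50:150,260:360,::-1],None,fx=5,fy=5,interpolation=cv2.INTER_CUBIC))
E
```

```text
(no output)
```

View pics/w3c.png

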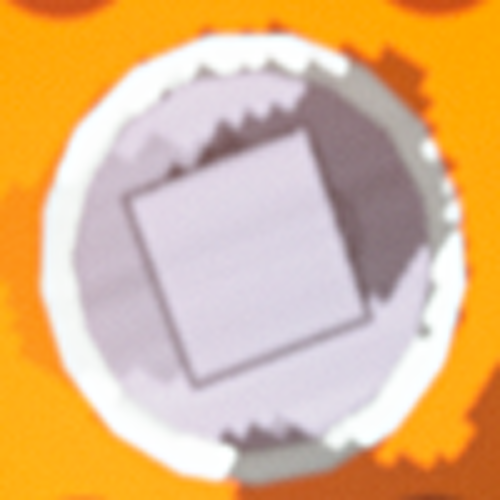

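The square top's corners in the crop are (123,198), (305,128), (370,318) and (195,385).

```bash
python3 - <<'E'
from h import *
d=load("pics/w3.npy"); C=np.array([ray(d,260+x/5,50+y/5,105) for x,y in[(123,198),(305,128),(370,318),(195,385)]])
c=C.mean(0);e=np.roll(C,-1,0)-C;ang=np.degrees(np.arctan2(e[:,1],e[:,0]));print("drive",c.round(1),"edges",np.hypot(e[:,0],e[:,1]).round(1),(ang%90).round(1))
print("collar", ray(d,260+253/5,50+257/5,75).round(1))
cl=ray(d,311.5,190,70)  # clip
print("clip",cl.round(1),np.degrees(np.arctan2(*(cl-c)[1::-1])))
t=load("pics/top0.npy");g=ray(t,181.5,232.5,55);print("guide ang",np.degrees(np.arctan2(*(g-c)[1::-1])))
# reel base corner bolts give frame: side bolts in top view
s=arm.read_state(); print("hub",ray(d,317,371,192.7).round(1),s["position"].round(1)); x=Ro.from_quat(s["ee_rot"]).as_matrix()[:,0];yx=np.degrees(np.arctan2(x[1],x[0]));print("tool x ang",yx,yx%90,"j6",s["joints"][5])
E
```

```text
drive [529.8 202.9 105. ] edges [18.3 18.1 18.1 18.2] [49.9 51.  50.4 51.6]
collar [530.1 202.   75. ]
clip [504.5 245.1  70. ] 120.89323409276072
guide ang -30.171595594390133
hub [482.8 277.  192.7] [484.5 275.7 186.9]
tool x ang -59.65758429671485 30.34241570328515 j6 -0.27749944386487635
```

```bash
python3 -m pendant '[[0,0,0,0,0,-6.8,0.02],[0,0,0,0,0,-6.8,0.02],[0,0,0,0,0,-6.8,0.02],[0,0,0,0,0,0,0.02]]' >/dev/null
python3 - <<'E'
from h import *
plan([531.4,202.2,165],np.radians(-129.3)); print(arm.read_state()["contact_force"],arm.read_state()["position"])
E
```

```text
pos [485.4 274.8 187.8] j6 0.08 shift tool mm [81.6 26.9 22.8] turn deg [ 0.09  0.03 -0.08] F [ 0.6  0.3 -4.1] w 33.1
[ 0.64810938  0.28517993 -4.06602322] [485.40211663 274.76191435 187.76313537]
```

```bash
python3 -m pendant '[[0.0272,0.009,0,0,0,0,0.02],[0.0272,0.009,0,0,0,0,0.02],[0.0272,0.009,0,0,0,0,0.02],[0,0,0.012,0,0,0,0.02],[0,0,0.01,0,0,0,0.02],[0,0,0,0,0,0,0.02]]'
python3 - <<'E'
from h import *
plan([531.4,202.2,145],np.radians(-129.3))
for _ in range(1):
    d=snap("side","pics/s2.png"); print(proj(d,[530.1,202.7,75]),proj(d,[530.1,202.7,105]),proj(d,[530.1,202.7,171]))
u,v=map(int,proj(d,[530.1,202.7,105]))
cv2.imwrite("pics/s2c.png",cv2.resize(d["image"][v-70:v+70,u-70:u+70,::-1],None,fx=4,fy=4,interpolation=cv2.INTER_CUBIC))
plan([531.4,202.2,145],np.radians(-129.3))
E
```

```text
clock: 8.65
position: [530.1, 202.9, 163.9]
ee_rot: [0.942, -0.337, -0.002, 0.002]
contact_force: [-0.4, -0.6, -3.9]
gripper_width: 33.4
grasp_force: 60.7
pos [530.1 202.9 163.9] j6 0.23 shift tool mm [ 1.5 -0.3 18.9] turn deg [ 0.27  0.13 -0.07] F [-0.4 -0.6 -3.9] w 33.4
(np.float64(220.94011269203165), np.float64(345.97189635461007)) (np.float64(219.3623821689594), np.float64(331.20478946854485)) (np.float64(215.65808190953624), np.float64(296.53359748167617))
pos [530.8 203.6 164.9] j6 0.23 shift tool mm [ 1.4  0.6 19.9] turn deg [0.18 0.06 0.01] F [ 0.3 -0.4 -4.7] w 33.4
```

View pics/s2c.png

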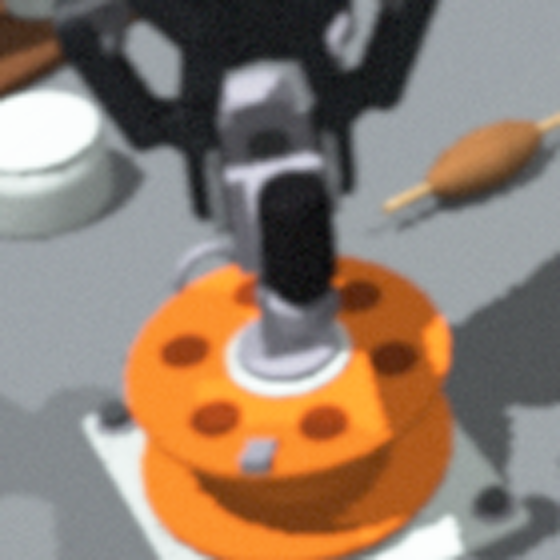

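The side view shows the held crank standing over the drive, with nothing else in contact. Now I'll descend carefully.

```bash
python3 -m pendant '[[0.001,0,0.008,0,0,0,0.02],[0,0,0.008,0,0,0,0.02],[0,0,0.002,0,0,0,0.02],[0,0,0.002,0,0,0,0.02]]'; python3 -m pendant '[[0,0,0.002,0,0,0,0.02],[0,0,0.001,0,0,0,0.02]]';python3 -m pendant '[[0,0,0.001,0,0,0,0.02],[0,0,0.0005,0,0,0,0.02]]'
```

```text
clock: 9.1
position: [532.4, 203.4, 145.9]
ee_rot: [0.942, -0.336, -0.0, 0.0]
contact_force: [0.8, -0.0, -4.4]
gripper_width: 33.3
grasp_force: 60.8
clock: 9.3
position: [532.6, 203.3, 143.3]
ee_rot: [0.942, -0.336, 0.0, -0.0]
contact_force: [0.2, -0.1, -4.5]
gripper_width: 33.0
grasp_force: 60.8
clock: 9.5
position: [532.6, 203.2, 141.9]
ee_rot: [0.942, -0.336, 0.0, -0.0]
contact_force: [0.1, -1.3, -3.7]
gripper_width: 33.4
grasp_force: 60.8
```

```bash
python3 -m pendant '[[0,0,0.001,0,0,0,0.02],[0,0,0.0005,0,0,0,0.02]]';python3 -m pendant '[[0,0,0.001,0,0,0,0.02],[0,0,0.0005,0,0,0,0.02]]'
```

```text
clock: 9.7
position: [532.4, 203.0, 140.5]
ee_rot: [0.942, -0.336, -0.0, 0.0]
contact_force: [-1.4, -0.5, -2.1]
gripper_width: 33.4
grasp_force: 61.0
clock: 9.9
position: [532.1, 203.0, 138.7]
ee_rot: [0.942, -0.336, -0.0, 0.0]
contact_force: [-1.7, 0.2, -3.6]
gripper_width: 33.2
grasp_force: 61.2
```

```bash
python3 -m pendant '[[-0.0005,0,0.001,0,0,0,0.02],[0,0,0.001,0,0,0,0.02]]';python3 -m pendant '[[0,0,0.001,0,0,0,0.02],[0,0,0.001,0,0,0,0.02]]';python3 -m pendant '[[0,0,0.001,0,0,0,0.02],[0,0,0.001,0,0,0,0.02]]'
```

```text
clock: 10.1
position: [531.9, 203.2, 136.4]
ee_rot: [0.942, -0.336, -0.0, 0.0]
contact_force: [-1.0, -1.7, -3.4]
gripper_width: 33.1
grasp_force: 61.2
clock: 10.3
position: [531.9, 203.1, 134.5]
ee_rot: [0.942, -0.336, -0.0, 0.001]
contact_force: [-1.2, -2.3, -3.7]
gripper_width: 33.6
grasp_force: 61.2
clock: 10.5
position: [531.9, 203.1, 132.6]
ee_rot: [0.942, -0.336, -0.0, 0.0]
contact_force: [-1.7, -2.4, -2.7]
gripper_width: 33.1
grasp_force: 61.2
```

```bash
for i in 1 2 3 4; do python3 -m pendant '[[0,0,0.001,0,0,0,0.02],[0,0,0,0,0,0,0.02]]' | grep -E "pos|contact"; done
```

```text
position: [531.9, 203.2, 131.6]
contact_force: [-2.0, -3.1, -3.4]
position: [531.9, 203.2, 130.8]
contact_force: [-2.7, -4.2, -2.2]
position: [531.9, 203.1, 130.3]
contact_force: [-4.4, -4.5, -0.1]
position: [531.6, 202.8, 129.5]
contact_force: [-4.3, -6.7, 1.6]
```

```bash
for i in 1 2 3 4; do python3 -m pendant '[[0,0,0.001,0,0,0,0.02],[0,0,0,0,0,0,0.02]]' | grep -E "pos|contact"; done
```

```text
position: [531.3, 202.5, 127.8]
contact_force: [-4.0, -5.3, -1.5]
position: [531.3, 202.5, 126.5]
contact_force: [-4.2, -4.8, -2.5]
position: [531.2, 202.5, 125.3]
contact_force: [-3.5, -4.8, -2.0]
position: [531.2, 202.5, 124.3]
contact_force: [-3.1, -5.1, -2.2]
```

```bash
for i in 1 2 3 4 5 6 7; do python3 -m pendant '[[0,0,0.001,0,0,0,0.02],[0,0,0,0,0,0,0.02]]' | grep -E "pos|contact"; done
```

```text
position: [531.2, 202.5, 123.4]
contact_force: [-3.2, -4.6, -1.4]
position: [531.2, 202.5, 122.3]
contact_force: [-3.2, -4.2, -3.3]
position: [531.2, 202.5, 121.3]
contact_force: [-3.3, -5.6, -3.3]
position: [531.2, 202.5, 120.3]
contact_force: [-2.4, -5.1, -3.5]
position: [531.2, 202.5, 119.3]
contact_force: [-2.9, -4.6, -3.1]
position: [531.2, 202.5, 118.0]
contact_force: [-2.8, -5.8, -4.4]
position: [531.1, 202.6, 116.6]
contact_force: [-2.3, -4.5, -6.4]
```

```bash
for i in 1 2 3 4; do python3 -m pendant '[[0,0,0.001,0,0,0,0.02],[0,0,0,0,0,0,0.02]]' | grep -E "pos|contact"; done
```

```text
position: [531.4, 203.1, 115.5]
contact_force: [-2.2, -3.2, -8.8]
position: [531.6, 203.3, 115.1]
contact_force: [-1.9, -3.8, -8.9]
position: [531.8, 203.2, 114.7]
contact_force: [-3.2, -5.2, -6.3]
position: [531.9, 203.1, 114.2]
contact_force: [-3.3, -5.0, -4.9]
```

```bash
for i in 1 2 3 4; do python3 -m pendant '[[0,0,0.001,0,0,0,0.02],[0,0,0,0,0,0,0.02]]' | grep -E "pos|contact"; done
```

```text
position: [532.0, 203.1, 113.6]
contact_force: [-4.6, -4.0, -3.0]
position: [532.0, 203.1, 113.2]
contact_force: [-6.1, -4.1, 0.8]
position: [532.0, 203.1, 113.1]
contact_force: [-7.5, -5.0, 4.8]
position: [532.0, 203.1, 113.0]
contact_force: [-9.4, -5.2, 10.1]
```

The crank is home: there was a firm stop at 113 mm after the click. I'll relax the push and the side load, then begin winding.

```bash
python3 -m pendant '[[0,0,0.001,0,0,0,0.02],[0,0,0,0,0,0,0.02],[0,0,0,0,0,0,0.02]]' | grep -E "pos|contact";  python3 -m pendant '[[-0.0003,0.0005,-0.003,0,0,0,0.02],[0,0,0,0,0,0,0.02]]' | grep -E "pos|contact"; python3 -m pendant '[[0,0,0,0,0,5,0.02],[0,0,0,0,0,5,0.02],[0,0,0,0,0,5,0.02],[0,0,0,0,0,0,0.02]]' | grep -E "pos|contact"
python3 - <<'E'
from h import *
s=arm.read_state();M=Ro.from_quat(s["ee_rot"]).as_matrix();print((M.T@s["contact_force"]).round(1),s["wrist_torque"],s["joints"][5])
E
```

```text
position: [532.0, 203.1, 113.0]
contact_force: [-11.6, -6.3, 14.2]
position: [531.8, 203.2, 113.4]
contact_force: [-3.9, -4.8, -1.6]
position: [531.6, 203.1, 113.2]
contact_force: [-5.4, -4.8, -0.2]
[0.7 7.2 0.2] [-1.33281054  1.54802831  0.02389337] -0.027233262159146475
```

```bash
cat > f.py <<'E'
from h import *
s=arm.read_state();M=Ro.from_quat(s["ee_rot"]).as_matrix();x=M[:,0]
print("Ftool",(M.T@s["contact_force"]).round(1),"pos",s["position"].round(1),"xang",np.degrees(np.arctan2(x[1],x[0])).round(1),"j6",s["joints"][5].round(2),"tz",s["wrist_torque"][2].round(2))
E
python3 -m pendant '[[0,0.0007,0,0,0,6,0.02],[0,0,0,0,0,6,0.02],[0,0,0,0,0,6,0.02],[0,0,0,0,0,6,0.02],[0,0,0,0,0,0,0.02]]' >/dev/null; python3 f.py
python3 -m pendant '[[0,0.0003,0,0,0,6,0.02],[0,0,0,0,0,6,0.02],[0,0,0,0,0,6,0.02],[0,0,0,0,0,0,0.02]]' >/dev/null; python3 f.py
```

```text
Ftool [3.3 4.9 1.4] pos [531.5 203.1 113.1] xang -78.3 j6 -0.45 tz 0.03
Ftool [4.7 2.2 1.6] pos [531.4 203.1 113.1] xang -96.3 j6 -0.76 tz -0.05
```

```bash

python3 -m pendant '[[0.0005,0,0,0,0,6,0.02],[0,0,0,0,0,6,0.02],[0,0,0,0,0,6,0.02],[0,0,0,0,0,6,0.02],[0,0,0,0,0,6,0.02],[0,0,0,0,0,0,0.02]]' >/dev/null; python3 f.py
python3 -m pendant '[[0.0005,0,0,0,0,6,0.02],[0,0,0,0,0,6,0.02],[0,0,0,0,0,6,0.02],[0,0,0,0,0,6,0.02],[0,0,0,0,0,6,0.02],[0,0,0,0,0,0,0.02]]' >/dev/null; python3 f.py
python3 -m pendant '[[0.0004,0,0,0,0,6,0.02],[0,0,0,0,0,6,0.02],[0,0,0,0,0,6,0.02],[0,0,0,0,0,6,0.02],[0,0,0,0,0,3,0.02],[0,0,0,0,0,0,0.02]]' >/dev/null; python3 f.py
python3 - <<'E'
from h import *
d=snap("top","pics/t2.png")
s=d["image"][205:305,110:230,::-1]; cv2.imwrite("pics/t2c.png",cv2.resize(s,None,fx=5,fy=5,interpolation=cv2.INTER_CUBIC))
E
```

```text
Ftool [ 3.7  1.8 -0.5] pos [531.5 203.  113.1] xang -126.2 j6 -1.28 tz -0.04
Ftool [ 3.2  0.  -2.2] pos [531.6 202.8 113.1] xang -156.1 j6 -1.8 tz 0.01
Ftool [ 1.2 -1.7 -2.3] pos [531.5 202.7 113.2] xang 177.0 j6 -2.27 tz -0.03
```

View pics/t2c.png

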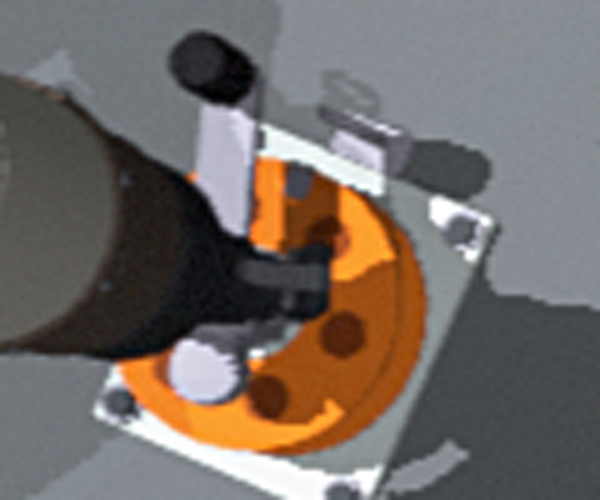

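The crop shows the clip at top px (169.6,241), close to the guide bracket at (183,233). I'll get the reel's x direction from the base plate corners.

```bash
python3 - <<'E'
from h import *
t=load("pics/top0.npy"); P=[ray(t,120+x/4,215+y/4,4) for x,y in[(150,50),(357,138),(245,380),(37,290)]]
A=lambda v:np.degrees(np.arctan2(v[1],v[0]))
print([p.round(0)[:2] for p in P],A(P[1]-P[2]),A(P[0]-P[3]),A(P[1]-P[0])-90+0, np.mean(P,0))
c=np.array([530.9,199.7,0]); c2=np.mean(P,0)
for cc in(c,c2):
  for n,u,v,z in[("clip0",137,278.3,70),("clip",169.6,241,70),("bracket",183,233,30),("eye",180,222.5,47)]: 
    q=ray(t,u,v,z)-cc; print(n,A(q).round(1),np.hypot(*q[:2]).round(1))
E
```

```text
[array([623., 229.]), array([573., 111.]), array([439., 169.]), array([488., 286.])] -23.27428968756795 -22.962818801880168 -202.79207094208584 [530.56045597 198.44624764   4.        ]
clip0 120.8 54.1
clip -20.2 54.6
bracket -25.6 83.1
eye -19.2 100.7
clip0 119.9 55.0
clip -18.8 54.5
bracket -24.7 82.9
eye -18.4 100.7
```

Reel x points at about -23°, and the clip is at about -19.5°. So I need 3.5° more clockwise, then I'll release and lift.

```bash
python3 -m pendant '[[0,0,0,0,0,1.75,0.02],[0,0,0,0,0,1.75,0.02],[0,0,0,0,0,0,0.02],[0,0,0,0,0,0,0.02]]' >/dev/null; python3 f.py
python3 -m pendant '[[0,0,0,0,0,0,0.05],[0,0,0,0,0,0,0.06],[0,0,0,0,0,0,0.07],[0,0,0,0,0,0,0.07],[0,0,0,0,0,0,0.07],[0,0,-0.02,0,0,0,0.07],[0,0,-0.04,0,0,0,0.07],[0,0,-0.04,0,0,0,0.07],[0,0,-0.04,0,0,0,0.07]]'
python3 -m pendant '[[-0.04,0,0,0,0,0,0.07],[-0.04,0,0,0,0,0,0.07],[-0.04,0,0,0,0,0,0.07],[-0.04,0,0,0,0,0,0.07],[0,0,0,0,0,0,0.07],[0,0,0,0,0,0,0.07]]'
python3 - <<'E'
from h import *
d=snap("top","pics/t3.png");w=snap("side","pics/s3.png")
s=d["image"][205:305,110:220,::-1]; a=cv2.resize(s,None,fx=4,fy=4,interpolation=cv2.INTER_CUBIC)
u,v=220,331; b=cv2.resize(w["image"][v-60:v+40,u-45:u+45,::-1],None,fx=4,fy=4,interpolation=cv2.INTER_CUBIC)
cv2.imwrite("pics/t3c.png",np.hstack([a,b]))
E
```

```text
Ftool [ 0.5 -1.1 -5.3] pos [531.5 202.7 113.1] xang 173.4 j6 -2.34 tz 0.02
clock: 20.05
position: [529.8, 201.6, 253.2]
ee_rot: [0.059, 0.998, -0.0, -0.0]
contact_force: [1.2, 0.3, -1.0]
gripper_width: 70.0
grasp_force: 0.0
clock: 20.65
position: [689.1, 182.5, 250.0]
ee_rot: [0.059, 0.998, -0.0, -0.001]
contact_force: [0.1, 0.4, -0.2]
gripper_width: 70.0
grasp_force: 0.0
```

View pics/t3c.png

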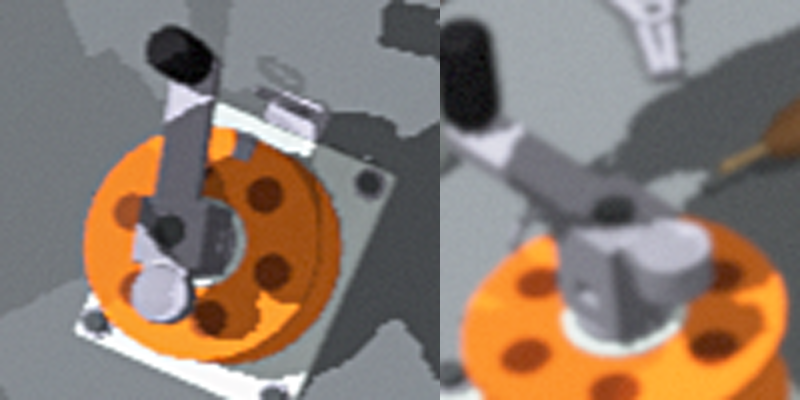

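```bash
python3 - <<'E'
from h import *
t=load("pics/t3.npy");s=load("pics/s3.npy")
for c in([530.9,199.7,0],[530.56,198.45,0]):
    q=ray(t,171.2,241.8,70)-c; a=np.radians(-23.1); print("reel frame",q[0]*np.cos(a)+q[1]*np.sin(a),-q[0]*np.sin(a)+q[1]*np.cos(a))
print(proj(s,[530.1,202.7,119]),"seen 218.2,323.5",proj(s,[530.1,202.7,123]))
E
```

```text
reel frame 54.30809775021844 -1.0885905027804057
reel frame 54.13041566355341 0.19458098851698935
(np.float64(218.6042233889956), np.float64(324.1086399191702)) seen 218.2,323.5 (np.float64(218.3849654950553), np.float64(322.05644868113444))
```

```bash
python3 -c "
from bench import arm
print(arm.job_done())"
```

```text
the job is handed in; nothing more can be done
None
```

The job is handed in at about 21 s on the robot clock: the crank clicked home on the orange reel, the clip measures within about 1 mm sideways of the guide line, and the gripper is clear (the hand-in returned no verdict).

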